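# Nest the plain pastry cutters in their case

## Robot

A 6-joint arm with a two-finger parallel gripper is mounted at the origin on a cart in front of the work surface, level with it; the furniture and walls round the work are solid. World frame = base frame: x ahead of the robot, y to its left, z up, the work surface at z = 0. Lengths are in mm, angles in rad, forces in N, time in s.
With the tool pointing down it reaches from about 375 to 975 mm from the base axis. Payload 3.8 kg.
Tool frame: the origin (TCP) lies at the very end of the fingers, on their centre line; the grasp point (between the pads) lies 19 mm behind it; z points along the fingers, y is the line along which they close (so a half turn about z gives the same grasp; the last joint's range is limited). The gripper opens to 85 mm and grips with 20 to 120 N. Pads are 22 mm wide; open, the fingers measure 114 mm over their backs; the gripper's body (76 mm by 85 mm) begins 54 mm behind the grasp point. The pads swing forward as they close: fully open they stand 13 mm farther back than shut.
Start: joints at [1.152, 0.264, 1.604, -0, 1.274, -0.037], TCP at [251.497, 626.392, 231.28] pointing down, gripper open.
Joint ranges: [-2.63, 2.63], [-0.94, 2.18], [0.31, 2.57], [-1.31, 4.45], [0, 2.66], [-2.55, 2.55]. Speed limits (rad/s): [2.57, 2.57, 3.14, 3.14, 3.14, 3.14].

## Interface

Orientations are given as a rotation vector (axis times angle).
In Python, from rig import manip, viewer, ticket gives the robot as it stands.
- The arm moves only by the shell command python3 -m handwheel 'ROWS'. ROWS is JSON, a list of rows, each a list of 5 numbers: the opening, from -1 (shut) to 1 (fully open), then the shift along the tool's x, y, z in cm, then the turn about the tool's z in rad. In form: [[gripper, tx, ty, tz, turn], ...]. A call has 1 to 12 rows; each row shifts and turns the commanded pose from where the row before left it, along the tool's axes as they then stand; what a row does not reach is not made up. A row lasts 1/10 s, in which the tool goes at most 50 mm and 8.59 degrees, less where a joint would pass 70% of its speed; a pose out of reach is approached as far as the arm can. A call with a gripper value outside its range is refused whole. The fingers move at their own pace and stop on an object; the grip force is fixed at half the most. Time passes only in rows, so rows that do not move let the fingers close. It gives the time, the measured TCP pose, the force, the opening and the grip force at its end, in the units of the state.
- manip.read_state(): the state, without advancing time (a new reading comes with each control period).
- viewer.read_camera(name): name is "scene" or "top"; returns the picture (420x560x3 uint8, red, green, blue); there is no depth.
- viewer.camera_info(name): a dict with "fx", "fy", "cx", "cy" (pixels), "position" and "rotation" of the camera in the world. Camera axes: x right, y down, z forward; pixel columns grow to the right and rows downward; lengths in mm; the calibration is good to about 2 mm. A picture is of the moment at which its call begins. camera_info takes no time and is no camera call.
- ticket.close_job(): hands the job in; it is judged then, once.
The state is a dict: "clock": time; "qpos": joint angles; "joint_velocities": joint speeds; "tau": joint torques, N m; "tool_pos": TCP position; "tcp_rot": TCP orientation; "contact_force": force on the tool from outside, world axes, zero at the start; "ft_torque": the same for the moment, N m; "gripper_width": opening from 0.0 (shut) to 1.0 (fully open); "finger_force": force on a finger pad.
Only numpy, scipy, OpenCV 4.12 (cv2) and the standard library are available. Lean on these libraries where they do the work, as an engineer would, in place of code of your own. Each camera call takes 0.05 s, during which the arm holds its last target. There are 200 camera calls.

## Task

The baking is done: put the three plain round pastry cutters away in their case. Stand them upright on the case's base, nested one inside the other, and then close the case by setting its knobbed cover down over them so that it sits flat on the base inside the rim. The two fluted cutters belong to another set: leave them, and everything else on the worktop, where they are.

Things in the scene. Friction and masses are not known exactly. Their poses are not given: they have to be found in the camera images.
- cutter_small: The smallest plain round pastry cutter: a smooth ring of outside diameter 30 mm; open at both ends, steel wall 2 mm thick, 38 mm tall, with a slight rolled bead round the top edge (the bottom is the cutting edge). Stands upright on the worktop. Origin: centre of its bottom opening; z up; yaw does not matter. Weighs 25 g or so; can be taken from above across its outside.
- cutter_medium: The middle plain round pastry cutter: a smooth ring of outside diameter 48 mm; open at both ends, steel wall 2 mm thick, 38 mm tall, with a slight rolled bead round the top edge (the bottom is the cutting edge). Stands upright on the worktop. Origin: centre of its bottom opening; z up; yaw does not matter. Weighs 40 g or so; can be taken from above across its outside.
- cutter_large: The largest plain round pastry cutter: a smooth ring of outside diameter 66 mm; open at both ends, steel wall 2 mm thick, 38 mm tall, with a slight rolled bead round the top edge (the bottom is the cutting edge). Stands upright on the worktop. Origin: centre of its bottom opening; z up; yaw does not matter. Weighs 55 g or so; can be taken from above across its outside.
- case_base: The base of the cutters' round storage case: a shallow aluminium dish, 110 mm across over its flared rim, 11 mm tall, that stays put on the worktop. Its flat floor is 4 mm above its underside; the space inside the rim is 96 mm across at the floor and 106 mm at the top. Origin: centre of its underside, z up.
- case_cover: The deep round cover of the case, aluminium, closed on top, standing mouth down: 89 mm outside diameter, 84 mm inside, 44 mm tall with 41 mm of room inside, and on its top centre a knob 20 mm in diameter and 18 mm tall (62 mm in all), by which it is lifted. Its mouth goes inside the base's rim and stands on the base's floor. Origin: centre of its mouth (bottom), z up; weighs about 120 g.
- fluted_small: The smaller fluted pastry cutter, a steel ring with a scalloped (wavy) wall, about 46 mm across, 38 mm tall, open at both ends, standing upright. It belongs to another set and stays where it is. Origin: centre of its bottom opening.
- fluted_large: The larger fluted pastry cutter, a steel ring with a scalloped (wavy) wall, about 65 mm across, 38 mm tall, open at both ends, standing upright. It belongs to another set and stays where it is. Origin: centre of its bottom opening.
- timer: White wind-up kitchen timer, 62 mm across, 52 mm tall; leave it alone. Origin: centre of its underside.
- sugar: Pale round lidded canister with a knob, 72 mm across, 85 mm tall; leave it alone. Origin: centre of its underside.
- shaker: Glass shaker with a grey cap, 44 mm across, 90 mm tall, behind the work, below wall cupboards; leave it alone. Origin: centre of its underside. Beware: the cupboards overhang the back of the worktop from 0.44 m up, their fronts and bar handles only 70 mm or so behind the rearmost cutters: keep wrist and elbow out of there, carry low (about 0.1 m) and straight.

How it is judged:
By the outcome, as a careful person would: the job done as asked, in the order asked, and still so for the second after the job is handed in, with the robot touching nothing.
It also fails if it takes over 102 s, if anything falls off the work surface, if the arm or the gripper's body presses on something with over 40 N, if the wrist force passes 120 N, or if a joint passes its speed limit or range.

## Working session

There is one attempt and no reset: what is moved stays moved. The work goes in short steps, Python scripts to look and compute and a shell command to move; the robot and the scene stay as the last step left them, time stands still between calls to the robot, and variables do not carry over. Pictures are saved under pics/ and viewed, at most 16 in all, crops included, and the job is handed in when it is done.

```bash
mkdir -p pics; ls; python3 - <<'E'
from rig import manip, viewer, ticket
import cv2
for n in ("scene","top"):
    im=viewer.read_camera(n); cv2.imwrite(f"pics/{n}0.png",im[:,:,::-1])
    print(viewer.camera_info(n))
print(manip.read_state())
E
```

```text
pics
{'fx': 415.1508818634988, 'fy': 415.1508818634988, 'cx': 287.0533042001945, 'cy': 214.467694731017, 'position': array([ -64.65121075, -346.86283926,  736.21042354]), 'rotation': array([-2.13168672,  0.93495782, -0.42551158])}
{'fx': 415.45967443285394, 'fy': 415.45967443285394, 'cx': 278.2306948894071, 'cy': 205.20469281986698, 'position': array([ 429.20512251,  191.02303512, 1145.37911522]), 'rotation': array([-2.1597626 ,  2.15003622, -0.07191107])}
{'clock': 0.1, 'qpos': array([ 1.15208457e+00,  2.64662376e-01,  1.60527728e+00, -1.53368522e-05,
        1.27370357e+00, -3.68479737e-02]), 'joint_velocities': array([ 3.07999221e-04, -1.93996654e-03, -2.49865637e-03, -8.83612565e-04,
        7.09919248e-04,  1.75953170e-05]), 'tau': array([ 9.44746243e-04, -5.16706288e+01, -3.68589163e+01,  1.18209826e-05,
        6.16494915e-03,  6.84378983e-05]), 'tool_pos': array([251.23618443, 625.7692675 , 230.07541776]), 'tcp_rot': array([-0.59609998, -3.08406223,  0.00314258]), 'contact_force': array([-0.73891815, -0.03737978, -0.17995953]), 'ft_torque': array([-0.01069794,  0.0282532 , -0.05483773]), 'finger_force': 0.0, 'gripper_width': 0.9976594103258045}
```

View pics/top0.png

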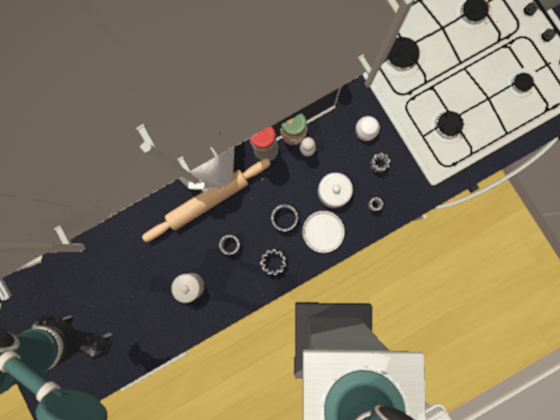

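View pics/scene0.png

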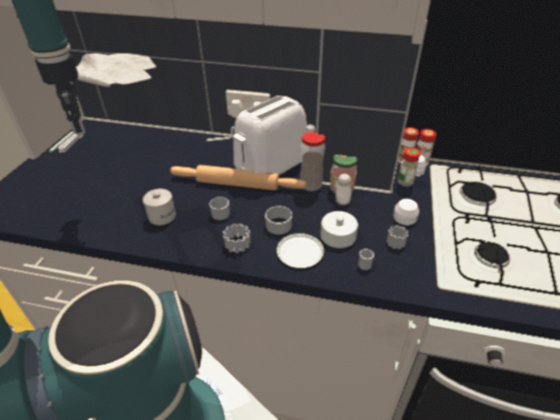

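The top view shows the small cutter at (376,204), medium (230,245), large (285,217), base (323,232) and cover (336,190). The fluted cutters are at (273,262) and (381,162), the timer at (368,128) and the sugar at (187,288). In the scene view these are, in the same order, at (366,259), (220,208), (279,219), (300,251) and (339,229), with the fluted pair at (236,239) and (398,237).

```bash
cat > h.py <<'E'
import numpy as np, cv2
from scipy.spatial.transform import Rotation as R
from rig import manip, viewer, ticket
def ray(n,uv):
    c=viewer.camera_info(n); d=R.from_rotvec(c["rotation"]).apply([(uv[0]-c["cx"])/c["fx"],(uv[1]-c["cy"])/c["fy"],1])
    return np.array(c["position"]),d
def plane(n,uv,z):
    p,d=ray(n,uv); return p+d*(z-p[2])/d[2]
def tri(a,b):
    (p,d),(q,e)=ray("top",a),ray("scene",b)
    s=np.linalg.lstsq(np.c_[d,-e],q-p,rcond=None)[0]; A,B=p+d*s[0],q+e*s[1]
    return (A+B)/2,np.linalg.norm(A-B)
def blob(im,seed,thr,r=32):
    """hull centre of the bright blob around/near seed, in upscaled image"""
    k=4; x0,y0=int(seed[0])-r,int(seed[1])-r
    g=cv2.resize(im[y0:y0+2*r,x0:x0+2*r].max(2),None,fx=k,fy=k,interpolation=cv2.INTER_CUBIC)
    cs,_=cv2.findContours((g>thr).astype(np.uint8),cv2.RETR_EXTERNAL,cv2.CHAIN_APPROX_NONE)
    cs=[c for c in cs if len(c)>20]
    c=min(cs,key=lambda c:np.linalg.norm(cv2.convexHull(c).mean((0,1))-k*r))
    h=cv2.convexHull(c); m=cv2.moments(h); bx=cv2.boundingRect(h)
    f=lambda v,o:(v+.5)/k-.5+o
    return np.array([f(m["m10"]/m["m00"],x0),f(m["m01"]/m["m00"],y0)]),np.array(bx[2:])/k
def todo(x,y,z,yaw=None):
    """tool-frame cm shift from the present measured pose; yaw = world angle of closing line (deg)"""
    s=manip.read_state(); r=R.from_rotvec(s["tcp_rot"]); M=r.as_matrix()
    cur=np.degrees(np.arctan2(M[1,1],M[0,1]))
    print("pos",s["tool_pos"].round(1),"closing line deg",round(cur,1),"tilt",M[:,2].round(3),"shift cm",(M.T@(np.array([x,y,z])-s["tool_pos"])/10).round(2), "F",s["contact_force"].round(1),s["finger_force"],round(s["gripper_width"],3),s["clock"], "q6",s["qpos"][5].round(2))
    if yaw is not None: print("turn rad",round(float(np.radians((cur-yaw+90)%180-90)),3))
E
python3 - <<'E'
from h import *
T=dict(small=(376,204),medium=(230,245),large=(285,217),base=(323,232),cover=(336,190),flL=(273,262),flS=(381,162),sugar=(187,288))
S=dict(small=(366,259),medium=(220,208),large=(279,219),base=(300,251),cover=(339,229),flL=(236,239),flS=(398,237),sugar=(158,206))
H=dict(small=19,medium=19,large=19,base=8,cover=22,flL=19,flS=19,sugar=40)
a=cv2.imread("pics/top0.png");b=cv2.imread("pics/scene0.png")
for t in (70,90):
  for k in T:
    u,w=blob(a,T[k],t); v,x=blob(b,S[k],t); p,e=tri(u,v)
    print(t,k,u.round(1),w,v.round(1),x,"plane",plane("top",u,H[k])[:2].round(1),plane("scene",v,H[k])[:2].round(1),"tri",p.round(1),e.round(1))
cv2.imwrite("pics/crop.png",cv2.resize(a[140:290,160:410],None,fx=3.2,fy=3.2,interpolation=cv2.INTER_CUBIC))
E
```

```text
70 small [375.4 203.6] [15.75 14.5 ] [365.5 258. ] [17.5 22.5] plane [546.6 -35. ] [549.3 -32.9] tri [546.3 -34.3  22.4] 0.1
70 medium [228.8 244.2] [21.75 21.  ] [219.3 207.1] [22. 24.] plane [434.7 361.5] [437.8 360.3] tri [435.9 360.3  20.2] 3.1
70 large [284.  217.3] [28.25 28.25] [278.2 218.8] [29.5  29.75] plane [508.5 212.2] [510.7 212.2] tri [508.9 211.6  20.4] 1.6
70 base [323.  231.3] [43.75 43.75] [299.7 250.1] [49.25 36.25] plane [471.4 106. ] [472.2 104. ] tri [472.1 105.2   7.2] 2.0
70 cover [334.7 189.4] [36.5  36.25] [338.6 228.6] [39.5 38. ] plane [584.7  74.7] [584.5  72.9] tri [585.3  74.1  20.6] 1.2
70 flL [272.7 261.6] [27.25 27.25] [236.5 236.9] [29.25 30.  ] plane [388.8 242.2] [392.3 241.9] tri [389.9 241.2  21.1] 2.8
70 flS [380.  161.8] [20.75 20.  ] [396.8 236.1] [22.5  24.25] plane [661.5 -49.4] [663.1 -47.9] tri [661.  -48.9  21.1] 0.1
70 sugar [186.7 287.1] [33.25 31.  ] [159.  205.6] [34.25 38.  ] plane [321.1 468. ] [320.6 460.2] tri [322.3 468.1  34.6] 4.1
90 small [375.5 203.5] [15.   13.75] [365.6 257.8] [16. 21.] plane [546.7 -35.4] [550.  -32.7] t
[... 195 characters left out ...]
2 218.7] [28.25 28.5 ] plane [508.3 212.1] [511.  212.7] tri [508.7 211.6  21.1] 1.6
90 base [323.  231.3] [43. 43.] [299.7 250.2] [48.5  35.75] plane [471.2 105.9] [472.1 103.9] tri [472.  105.1   7.1] 2.0
90 cover [334.8 189.4] [35.75 35.5 ] [338.6 228.5] [38.25 37.25] plane [584.7  74.5] [584.8  73.2] tri [585.2  74.   21.1] 1.0
90 flL [272.7 261.7] [26.5  26.75] [236.4 236.7] [28.  28.5] plane [388.6 242.1] [392.6 242.6] tri [389.8 241.1  21.9] 2.7
90 flS [380.3 161.6] [19.5 18.5] [397. 236.] [20.75 23.  ] plane [662.  -50.2] [663.8 -47.9] tri [661.2 -49.3  21.8] 0.7
90 sugar [186.5 287.1] [32.5  30.25] [158.9 205.4] [33. 37.] plane [321.  468.5] [320.8 460.7] tri [322.2 468.5  34.8] 4.2
```

View pics/crop.png

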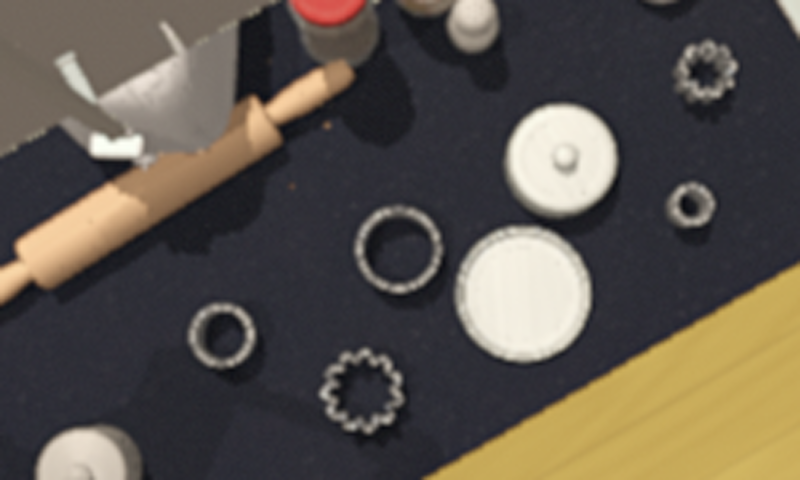

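```bash
python3 -c "
from h import *
todo(547.5,-34.2,130,30)"
```

```text
pos [251.2 625.8 230.1] closing line deg 68.1 tilt [-0.001 -0.002 -1.   ] shift cm [-52.09 -50.18  10.11] F [-0.7 -0.  -0.2] 0.0 0.998 0.1 q6 -0.04
turn rad 0.665
```

```bash
python3 -m handwheel '[[1,-2.6,-2.5,0.5,0],[1,-2.6,-2.5,0.5,0],[1,-2.6,-2.5,0.5,0],[1,-2.6,-2.5,0.5,0],[1,-2.6,-2.5,0.5,0],[1,-2.6,-2.5,0.5,0],[1,-2.6,-2.5,0.5,0],[1,-2.6,-2.5,0.5,0],[1,-2.6,-2.5,0.5,0],[1,-2.6,-2.5,0.5,0]]'; python3 -m handwheel '[[1,-2.6,-2.5,0.5,0],[1,-2.6,-2.5,0.5,0],[1,-2.6,-2.5,0.5,0],[1,-2.6,-2.5,0.5,0],[1,-2.6,-2.5,0.5,0],[1,-2.6,-2.5,0.5,0],[1,-2.6,-2.5,0.5,0],[1,-2.6,-2.5,0.5,0],[1,-2.6,-2.5,0.5,0],[1,-2.6,-2.5,0.5,0]]'; python3 -m handwheel '[[1,0,0,0,0.13],[1,0,0,0,0.13],[1,0,0,0,0.13],[1,0,0,0,0.13],[1,0,0,0,0.13],[1,0,0,0,0],[1,0,0,0,0]]';  python3 -c "
from h import *
todo(547.5,-34.2,11,30)"
```

```text
clock: 1.1
tool_pos: [399.7, 295.9, 180.7]
tcp_rot: [-0.596, -3.084, 0.001]
contact_force: [0.3, 0.5, -0.1]
gripper_width: 0.997
finger_force: 0.0
clock: 2.1
tool_pos: [547.8, -32.8, 130.7]
tcp_rot: [-0.596, -3.084, -0.0]
contact_force: [-0.0, 0.9, -0.0]
gripper_width: 1.003
finger_force: 0.0
clock: 2.8
tool_pos: [547.5, -31.3, 130.9]
tcp_rot: [-1.545, -2.735, 0.0]
contact_force: [-0.3, 0.7, 0.3]
gripper_width: 1.0
finger_force: 0.0
pos [547.5 -31.3 130.9] closing line deg 31.1 tilt [-0.001  0.    -1.   ] shift cm [-0.25 -0.14 11.99] F [-0.3  0.7  0.3] 0.0 1.0 2.8 q6 -0.64
turn rad 0.018
```

```bash
python3 -m handwheel '[[1,-0.25,-0.15,2,0.02],[1,0,0,3,0],[1,0,0,3,0],[1,0,0,2,0],[1,0,0,1.5,0],[1,0,0,0.5,0],[1,0,0,0,0]]';  python3 - <<'E'
from h import *
todo(547.5,-34.2,11,30)
im=viewer.read_camera("top"); im2=viewer.read_camera("scene")
a=cv2.resize(im[150:260,300:440],(560,440)); b=cv2.resize(im2[180:320,290:450],(503,440))
cv2.imwrite("pics/p1.png",cv2.resize(np.hstack([a,b]),(800,331))[:,:,::-1])
E
```

```text
clock: 3.5
tool_pos: [547.4, -34.2, 10.8]
tcp_rot: [-1.575, -2.717, 0.001]
contact_force: [-0.3, 0.7, 0.6]
gripper_width: 1.0
finger_force: 0.0
pos [547.4 -34.2  10.8] closing line deg 29.8 tilt [-0.001  0.    -1.   ] shift cm [-0.    0.   -0.02] F [-0.3  0.7  0.6] 0.0 1.0 3.5 q6 -0.63
turn rad -0.004
```

View pics/p1.png

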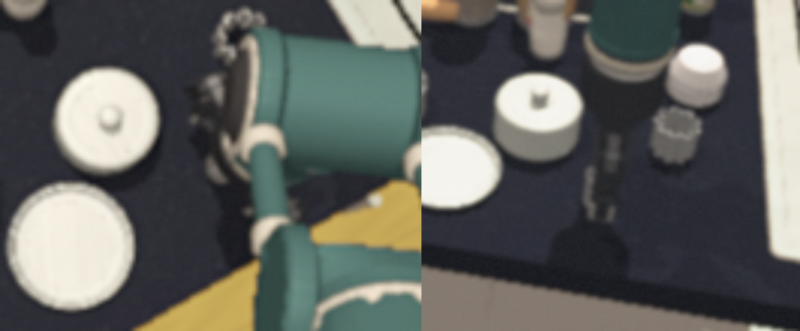

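The arm hides the small cutter in the top view. In the scene view the fingers straddle it at about (600,195) in the crop, clear of the fluted cutter. I'll close the gripper and lift.

```bash
python3 -m handwheel '[[-1,0,0,0,0],[-1,0,0,0,0],[-1,0,0,0,0],[-1,0,0,0,0],[-1,0,0,0,0],[-1,0,0,0,0],[-1,0,0,0,0],[-1,0,0,0,0]]'; python3 -m handwheel '[[-1,0,0,-1,0],[-1,0,0,-2,0],[-1,0,0,-3,0],[-1,0,0,-3,0],[-1,0,0,0,0],[-1,0,0,0,0]]';  python3 - <<'E'
from h import *
todo(471.7,105,100,30)
im2=viewer.read_camera("scene")
cv2.imwrite("pics/p2.png",cv2.resize(im2[150:290,280:440],None,fx=4,fy=4,interpolation=cv2.INTER_CUBIC)[:,:,::-1])
E
```

```text
clock: 4.4
tool_pos: [548.4, -34.3, 12.0]
tcp_rot: [1.577, 2.716, 0.001]
contact_force: [-0.1, 0.1, 5.4]
gripper_width: 0.332
finger_force: 59.4
clock: 5.0
tool_pos: [548.2, -34.3, 102.2]
tcp_rot: [1.576, 2.716, 0.001]
contact_force: [-0.2, 0.1, -0.3]
gripper_width: 0.331
finger_force: 59.1
pos [548.2 -34.3 102.2] closing line deg 29.7 tilt [ 0.002 -0.    -1.   ] shift cm [15.89  0.27  0.2 ] F [-0.2  0.1 -0.3] 59.08263489603996 0.331 5.0 q6 -0.63
turn rad -0.005
```

View pics/p2.png

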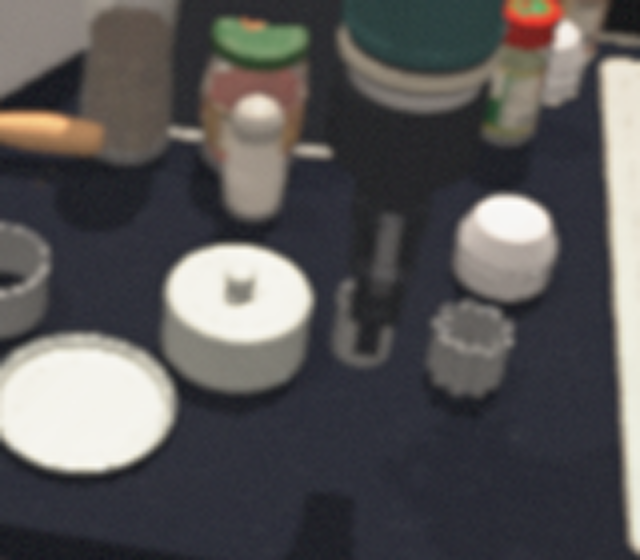

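The gripper holds the small cutter at crop (363,325). It hangs upright and clear of everything around it, so I'll carry it to the base.

```bash
python3 -m handwheel '[[-1,1.5,0,0,0],[-1,3,0.05,0,0],[-1,3,0.1,0,0],[-1,3,0.05,0,0],[-1,3,0.05,0,0],[-1,2,0,0,0],[-1,0.4,0,0,0],[-1,0,0,0,0],[-1,0,0,0,0]]';  python3 - <<'E'
from h import *
todo(471.7,105,16,30)
E
```

```text
clock: 5.95
tool_pos: [470.7, 104.8, 100.7]
tcp_rot: [-1.577, -2.717, 0.001]
contact_force: [0.4, 0.8, -1.4]
gripper_width: 0.337
finger_force: 59.1
pos [470.7 104.8 100.7] closing line deg 29.7 tilt [-0.001 -0.    -1.   ] shift cm [-0.03  0.1   8.47] F [ 0.4  0.8 -1.4] 59.097863137722015 0.337 5.95 q6 -0.35
turn rad -0.004
```

```bash
python3 -m handwheel '[[-1,0,0.1,2,0],[-1,0,0,3,0],[-1,0,0,2,0],[-1,0,0,1,0],[-1,0,0,0.2,0],[-1,0,0,0,0],[-1,0,0,0,0]]';python3 -m handwheel '[[-1,0,0,0.15,0],[-1,0,0,0,0],[-1,0,0,0,0]]'
```

```text
clock: 6.65
tool_pos: [473.2, 105.5, 20.4]
tcp_rot: [1.577, 2.715, 0.002]
contact_force: [0.5, 0.6, 0.1]
gripper_width: 0.336
finger_force: 59.2
clock: 6.95
tool_pos: [472.3, 105.6, 18.3]
tcp_rot: [1.576, 2.717, 0.001]
contact_force: [-0.7, 0.4, 0.6]
gripper_width: 0.334
finger_force: 59.2
```

```bash
python3 -m handwheel '[[-1,0,0,0.15,0],[-1,0,0,0,0],[-1,0,0,0,0]]';python3 -m handwheel '[[-1,0,0,0.1,0],[-1,0,0,0,0],[-1,0,0,0,0]]'
```

```text
clock: 7.25
tool_pos: [471.8, 105.5, 16.2]
tcp_rot: [-1.577, -2.717, 0.0]
contact_force: [-0.0, -0.3, 0.3]
gripper_width: 0.338
finger_force: 59.2
clock: 7.55
tool_pos: [472.0, 105.6, 16.0]
tcp_rot: [-1.577, -2.717, 0.0]
contact_force: [-1.7, 0.3, 6.7]
gripper_width: 0.335
finger_force: 60.0
```

```bash
python3 -m handwheel '[[1,0,0,0,0],[1,0,0,0,0],[1,0,0,0,0],[1,0,0,0,0],[1,0,0,0,0],[1,0,0,-1,0],[1,0,0,-3,0],[1,0,0,-4,0],[1,0,0,-3,0],[1,0,0,0,0],[1,0,0,0,0]]';  python3 - <<'E'
from h import *
todo(436,360.8,130,30)
E
```

```text
clock: 8.65
tool_pos: [472.8, 105.7, 126.8]
tcp_rot: [1.576, 2.715, 0.003]
contact_force: [-0.4, -0.5, -0.4]
gripper_width: 1.0
finger_force: 0.0
pos [472.8 105.7 126.8] closing line deg 29.7 tilt [ 0.003  0.    -1.   ] shift cm [23.98  9.46 -0.32] F [-0.4 -0.5 -0.4] 0.0 1.0 8.65 q6 -0.35
turn rad -0.005
```

```bash
python3 -m handwheel '[[1,1.5,0.6,0,0],[1,3,1.2,0,0],[1,3,1.2,0,0],[1,3,1.2,0,0],[1,3,1.2,0,0],[1,3,1.2,0,0],[1,3,1.2,0,0],[1,3,1.2,0,0],[1,1.5,0.5,0,0],[1,0,0,0,0],[1,0,0,0,0],[1,0,0,0,0]]';  python3 - <<'E'
from h import *
todo(436,360.8,11,30)
im=viewer.read_camera("top"); im2=viewer.read_camera("scene")
a=cv2.resize(im[185:275,260:380],(533,400)); b=cv2.resize(im2[200:300,250:380],(520,400))
cv2.imwrite("pics/top3.png",im[:,:,::-1]);cv2.imwrite("pics/scene3.png",im2[:,:,::-1])
cv2.imwrite("pics/p3.png",cv2.resize(np.hstack([a,b]),(800,304))[:,:,::-1])
E
```

```text
clock: 9.85
tool_pos: [435.1, 359.6, 124.5]
tcp_rot: [-1.578, -2.716, 0.003]
contact_force: [-0.1, 0.4, -0.1]
gripper_width: 1.001
finger_force: 0.0
pos [435.1 359.6 124.5] closing line deg 29.7 tilt [-0.001 -0.001 -1.   ] shift cm [ 0.06  0.16 11.35] F [-0.1  0.4 -0.1] 0.0 1.001 9.85 q6 0.13
turn rad -0.005
```

View pics/p3.png

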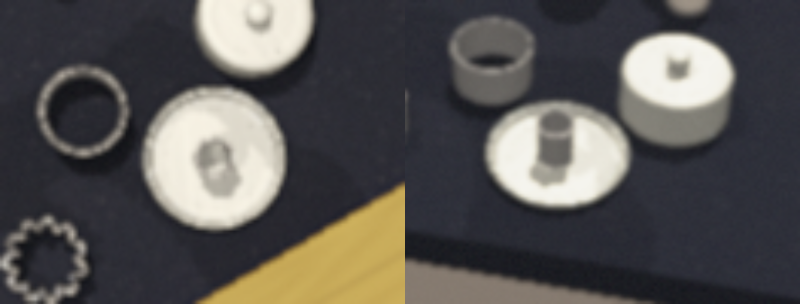

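The small cutter stands upright near the middle of the base. Its rim is at about (323.4,230.3) in the top view and (299.7,239.8) in the scene view.

```bash
python3 -c "
from h import *
print(plane('top',(323.4,230.3),42),plane('scene',(299.7,239.8),42),tri((323.4,230.3),(299.7,239.8)))"
python3 -m handwheel '[[1,0.05,0.15,2,0],[1,0,0,3,0],[1,0,0,3,0],[1,0,0,2,0],[1,0,0,1,0],[1,0,0,0.3,0],[1,0,0,0,0],[1,0,0,0,0]]'; python3 -m handwheel '[[-1,0,0,0,0],[-1,0,0,0,0],[-1,0,0,0,0],[-1,0,0,0,0],[-1,0,0,0,0],[-1,0,0,0,0],[-1,0,0,0,0]]'; python3 -m handwheel '[[-1,0,0,-1,0],[-1,0,0,-2,0],[-1,0,0,-3,0],[-1,0,0,-3,0],[-1,0,0,0,0],[-1,0,0,0,0]]';  python3 - <<'E'
from h import *
todo(471.7,105,100,30)
im2=viewer.read_camera("scene")
cv2.imwrite("pics/p4.png",cv2.resize(im2[120:260,160:340],None,fx=4,fy=4,interpolation=cv2.INTER_CUBIC)[:,:,::-1])
E
```

```text
[472.71015249 107.42741612  42.        ] [472.59237343 105.41509023  42.        ] (array([473.24232555, 106.83399813,  40.49725453]), np.float64(1.3425891725737285))
clock: 10.75
tool_pos: [437.5, 362.8, 13.7]
tcp_rot: [1.577, 2.716, 0.004]
contact_force: [0.8, -0.3, -0.8]
gripper_width: 1.002
finger_force: 0.0
clock: 11.45
tool_pos: [437.1, 362.8, 13.5]
tcp_rot: [1.576, 2.717, 0.003]
contact_force: [-1.3, -0.7, 6.4]
gripper_width: 0.542
finger_force: 61.7
clock: 12.05
tool_pos: [437.0, 362.7, 103.5]
tcp_rot: [1.576, 2.716, 0.003]
contact_force: [-0.3, 0.4, -0.8]
gripper_width: 0.547
finger_force: 61.5
pos [437.  362.7 103.5] closing line deg 29.7 tilt [ 0.002  0.001 -1.   ] shift cm [-24.09  -9.77   0.32] F [-0.3  0.4 -0.8] 61.544398963451385 0.547 12.05 q6 0.13
turn rad -0.005
```

View pics/p4.png

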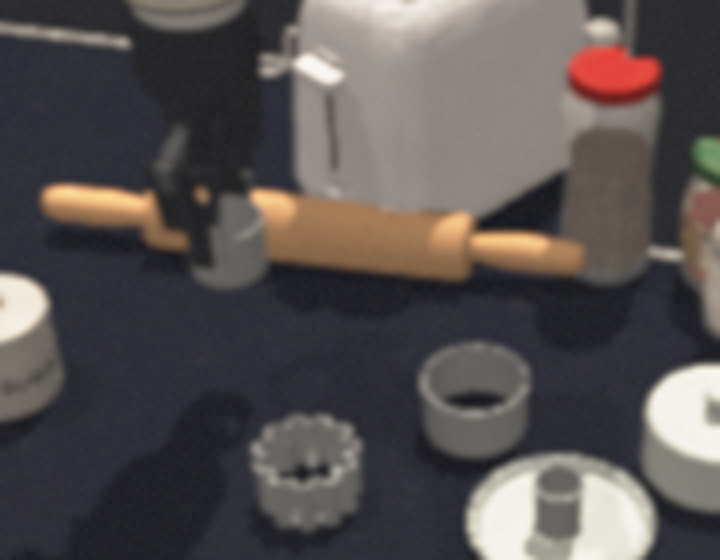

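The medium cutter is held upright at crop (228,245), seen over the rolling pin. The small one is still upright on the base.

```bash
python3 -m handwheel '[[-1,-1.5,-0.6,0,0],[-1,-3,-1.2,0,0],[-1,-3,-1.2,0,0],[-1,-3,-1.2,0,0],[-1,-3,-1.2,0,0],[-1,-3,-1.2,0,0],[-1,-3,-1.2,0,0],[-1,-3,-1.2,0,0],[-1,-1.5,-0.6,0,0],[-1,0,0,0,0],[-1,0,0,0,0],[-1,0,0,0,0]]';  python3 - <<'E'
from h import *
todo(472,107,18,30)
im=viewer.read_camera("top");im2=viewer.read_camera("scene")
a=cv2.resize(im[185:275,260:380],(533,400)); b=cv2.resize(im2[180:280,250:380],(520,400))
cv2.imwrite("pics/p5.png",cv2.resize(np.hstack([a,b]),(800,304))[:,:,::-1])
E
```

```text
clock: 13.3
tool_pos: [471.4, 106.4, 101.6]
tcp_rot: [-1.576, -2.716, 0.001]
contact_force: [0.4, 0.5, -0.4]
gripper_width: 0.546
finger_force: 61.5
pos [471.4 106.4 101.6] closing line deg 29.8 tilt [-0.002 -0.    -1.   ] shift cm [0.01 0.1  8.36] F [ 0.4  0.5 -0.4] 61.545308120548725 0.546 13.3 q6 -0.35
turn rad -0.004
```

View pics/p5.png

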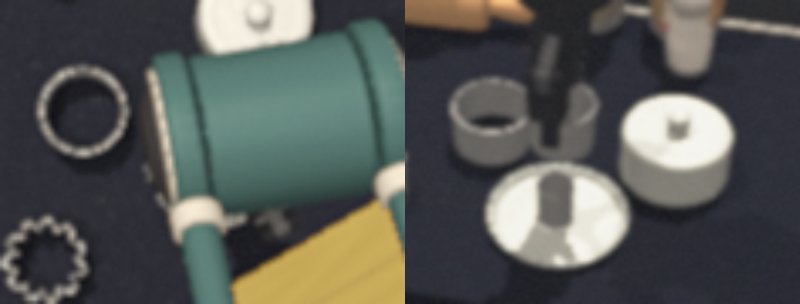

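The medium cutter hangs just above and behind the small one. Its right edge is at crop x=600, giving a centre of u≈303. I'll check that against the projection before lowering.

```bash
python3 -c "
from h import *
c=viewer.camera_info('scene')
M=R.from_rotvec(c['rotation']).as_matrix().T
for p in [(472,106,126),(472,106,107),(472,106,88)]+[(472+24*np.cos(a),106+24*np.sin(a),126) for a in np.linspace(0,6.28,9)]:
  q=M@(np.array(p)-c['position']); u=c['fx']*q[0]/q[2]+c['cx'];v=c['fy']*q[1]/q[2]+c['cy']; print(p[2],u.round(1),v.round(1),'crop',((u-250)*3.04+405).round(),((v-180)*3.04).round())"
```

```text
126 300.1 213.1 crop 557.0 101.0
107 299.9 219.4 crop 557.0 120.0
88 299.8 225.6 crop 556.0 139.0
126 307.1 208.0 crop 579.0 85.0
126 299.4 206.2 crop 555.0 80.0
126 292.2 208.4 crop 533.0 86.0
126 289.4 213.4 crop 525.0 101.0
126 292.9 218.3 crop 536.0 117.0
126 300.8 220.3 crop 559.0 122.0
126 308.3 217.9 crop 582.0 115.0
126 310.8 212.8 crop 590.0 100.0
126 307.1 208.0 crop 579.0 85.0
```

```bash
python3 - <<'E'
from h import *
im2=viewer.read_camera("scene")
cv2.imwrite("pics/p6.png",cv2.resize(im2[195:245,270:330],None,fx=12,fy=12,interpolation=cv2.INTER_CUBIC)[:,:,::-1])
c=viewer.camera_info('scene'); M=R.from_rotvec(c['rotation']).as_matrix().T
def proj(p):
  q=M@(np.array(p)-c['position']); return np.array([c['fx']*q[0]/q[2]+c['cx'],c['fy']*q[1]/q[2]+c['cy']])
a=np.linspace(0,6.28,60)
for C,zb in (((472,106),88),((437,362.7),90)):
  for z in (zb,zb+38):
    P=np.array([proj((C[0]+24*np.cos(t),C[1]+24*np.sin(t),z)) for t in a]); print(C,z,"u",P[:,0].min().round(1),P[:,0].max().round(1),"v",P[:,1].min().round(1),P[:,1].max().round(1))
print("1mm tool x -> px",proj((471.5,106.87,107))-proj((472,106,107)))
E
```

```text
(472, 106) 88 u 289.3 310.2 v 218.6 232.8
(472, 106) 126 u 289.4 310.8 v 206.2 220.3
(437, 362.7) 90 u 206.1 225.0 v 180.2 191.5
(437, 362.7) 128 u 204.1 223.5 v 168.1 179.3
1mm tool x -> px [-0.43340933 -0.06534755]
```

View pics/p6.png

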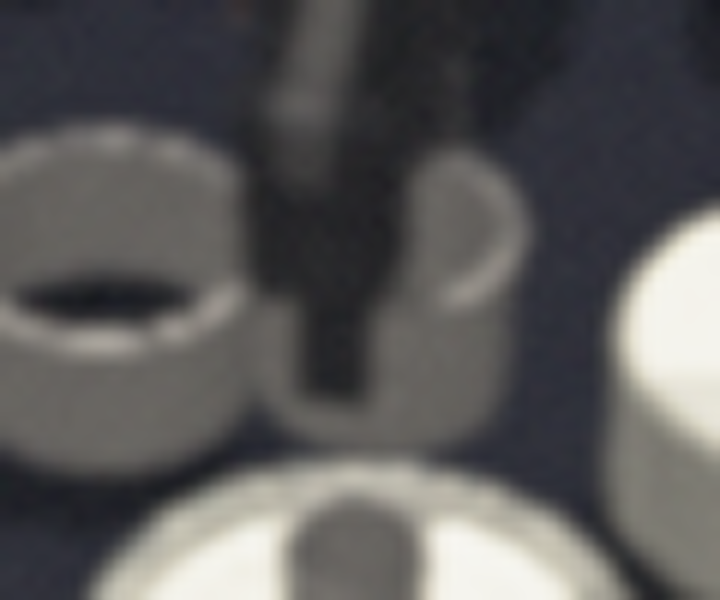

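The held ring's bottom edge spans u 291.8–312.1, but I predicted 289.3–310.2. It sits about 5 mm along tool −x in the grip, so I'll correct by +0.45 cm in tool x.

```bash
python3 -m handwheel '[[-1,0.45,0.1,1,0],[-1,0,0,2,0],[-1,0,0,1,0],[-1,0,0,0,0],[-1,0,0,0.5,0],[-1,0,0,0.5,0],[-1,0,0,0.5,0],[-1,0,0,0,0]]';python3 -m handwheel '[[-1,0,0,0.5,0],[-1,0,0,0.5,0],[-1,0,0,0.5,0],[-1,0,0,0.5,0],[-1,0,0,0.3,0],[-1,0,0,0,0],[-1,0,0,0,0]]'
```

```text
clock: 14.25
tool_pos: [470.3, 110.5, 46.7]
tcp_rot: [-1.577, -2.716, 0.001]
contact_force: [-0.3, 0.1, -0.3]
gripper_width: 0.547
finger_force: 61.6
clock: 14.95
tool_pos: [470.7, 110.6, 24.2]
tcp_rot: [-1.577, -2.717, 0.0]
contact_force: [-0.8, -0.8, 0.3]
gripper_width: 0.547
finger_force: 61.6
```

```bash
python3 -m handwheel '[[-1,0,0,0.3,0],[-1,0,0,0.1,0],[-1,0,0,0,0],[-1,0,0,0,0]]';python3 -m handwheel '[[-1,0,0,0.15,0],[-1,0,0,0,0],[-1,0,0,0,0]]'
```

```text
clock: 15.35
tool_pos: [470.8, 110.6, 20.3]
tcp_rot: [1.577, 2.717, 0.0]
contact_force: [0.3, 0.2, 0.4]
gripper_width: 0.549
finger_force: 61.6
clock: 15.65
tool_pos: [470.7, 110.6, 18.7]
tcp_rot: [-1.577, -2.717, 0.0]
contact_force: [0.1, -0.1, -0.5]
gripper_width: 0.548
finger_force: 61.6
```

```bash
python3 -m handwheel '[[-1,0,0,0.12,0],[-1,0,0,0,0],[-1,0,0,0,0]]';python3 -m handwheel '[[-1,0,0,0.1,0],[-1,0,0,0,0],[-1,0,0,0,0]]'
```

```text
clock: 15.95
tool_pos: [470.8, 110.6, 17.6]
tcp_rot: [1.577, 2.717, -0.0]
contact_force: [0.2, -0.9, -0.3]
gripper_width: 0.547
finger_force: 61.6
clock: 16.25
tool_pos: [470.8, 110.6, 17.5]
tcp_rot: [-1.577, -2.717, 0.0]
contact_force: [-3.1, -0.3, 8.5]
gripper_width: 0.55
finger_force: 62.5
```

```bash
python3 -m handwheel '[[1,0,0,0,0],[1,0,0,0,0],[1,0,0,0,0],[1,0,0,0,0],[1,0,0,0,0],[1,0,0,-1,0],[1,0,0,-3,0],[1,0,0,-4,0],[1,0,0,-3,0],[1,0,0,0,0],[1,0,0,0,0]]';  python3 - <<'E'
from h import *
todo(509.3,212,125,30)
E
```

```text
clock: 17.35
tool_pos: [471.6, 110.8, 128.1]
tcp_rot: [1.576, 2.715, 0.003]
contact_force: [-0.2, 0.4, 0.1]
gripper_width: 0.997
finger_force: 0.0
pos [471.6 110.8 128.1] closing line deg 29.7 tilt [ 0.003  0.001 -1.   ] shift cm [6.92 8.29 0.33] F [-0.2  0.4  0.1] 0.0 0.997 17.35 q6 -0.34
turn rad -0.005
```

```bash
python3 -m handwheel '[[1,1,1.2,0,0],[1,2.5,3,0,0],[1,2.5,3,0,0],[1,0.9,1.1,0,0],[1,0,0,0,0],[1,0,0,0,0],[1,0,0,0,0]]';  python3 - <<'E'
from h import *
todo(509.3,212,8,30)
im=viewer.read_camera("top"); im2=viewer.read_camera("scene")
a=cv2.resize(im[185:275,260:380],(533,400)); b=cv2.resize(im2[185:285,250:380],(520,400))
cv2.imwrite("pics/top7.png",im[:,:,::-1]);cv2.imwrite("pics/scene7.png",im2[:,:,::-1])
cv2.imwrite("pics/p7.png",cv2.resize(np.hstack([a,b]),(800,304))[:,:,::-1])
E
```

```text
clock: 18.05
tool_pos: [507.5, 210.7, 125.6]
tcp_rot: [-1.577, -2.716, 0.003]
contact_force: [0.3, 0.0, 0.3]
gripper_width: 0.995
finger_force: 0.0
pos [507.5 210.7 125.6] closing line deg 29.7 tilt [-0.002 -0.001 -1.   ] shift cm [ 0.03  0.25 11.76] F [0.3 0.  0.3] 0.0 0.995 18.05 q6 -0.17
turn rad -0.005
```

View pics/p7.png

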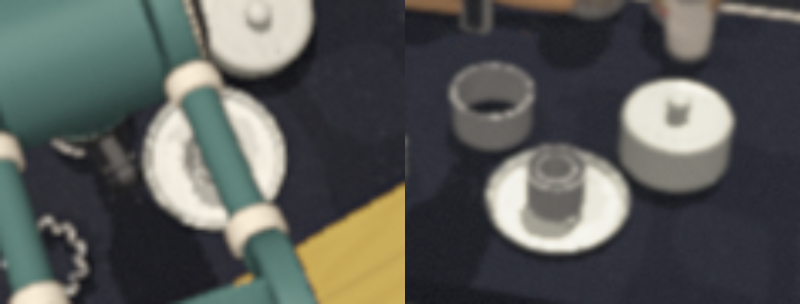

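In the scene view the medium ring is concentric round the small one, with its rim centre at (299.7,239.9). The large cutter is still at crop (490,105). Next I'll grasp it.

```bash
python3 -m handwheel '[[1,0,0.2,2,0],[1,0,0,3,0],[1,0,0,2.5,0],[1,0,0,0,0],[1,0,0,0,0]]';  python3 - <<'E'
from h import *
todo(509.3,212,8,30)
E
```

```text
clock: 18.65
tool_pos: [510.0, 211.9, 51.6]
tcp_rot: [-1.578, -2.716, 0.001]
contact_force: [0.6, 0.4, 0.7]
gripper_width: 1.004
finger_force: 0.0
pos [510.  211.9  51.6] closing line deg 29.7 tilt [-0.001 -0.    -1.   ] shift cm [ 0.04 -0.05  4.36] F [0.6 0.4 0.7] 0.0 1.004 18.65 q6 -0.17
turn rad -0.005
```

```bash
python3 -m handwheel '[[1,0,0,1,0],[1,0,0,1,0],[1,0,0,1,0],[1,0,0,1.1,0],[1,0,0,0,0],[1,0,0,0,0]]'; python3 -m handwheel '[[-1,0,0,0,0],[-1,0,0,0,0],[-1,0,0,0,0],[-1,0,0,0,0],[-1,0,0,0,0]]'; python3 -m handwheel '[[-1,0,0,-1,0],[-1,0,0,-2,0],[-1,0,0,-3,0],[-1,0,0,-3,0],[-1,0,0,0,0],[-1,0,0,0,0]]';  python3 - <<'E'
from h import *
todo(472.6,105.7,100,30)
im2=viewer.read_camera("scene")
cv2.imwrite("pics/scene8.png",im2[:,:,::-1])
E
```

```text
clock: 19.25
tool_pos: [509.8, 212.6, 9.9]
tcp_rot: [-1.576, -2.716, 0.002]
contact_force: [-0.4, 0.6, 0.1]
gripper_width: 1.001
finger_force: 0.0
clock: 19.75
tool_pos: [511.3, 213.1, 11.5]
tcp_rot: [1.576, 2.716, 0.002]
contact_force: [0.9, -0.5, 4.4]
gripper_width: 0.751
finger_force: 66.7
clock: 20.35
tool_pos: [510.5, 212.8, 101.3]
tcp_rot: [1.577, 2.716, 0.002]
contact_force: [0.5, -0.3, -0.5]
gripper_width: 0.757
finger_force: 66.4
pos [510.5 212.8 101.3] closing line deg 29.7 tilt [ 0.001  0.    -1.   ] shift cm [-7.41 -8.6   0.12] F [ 0.5 -0.3 -0.5] 66.41968112904578 0.757 20.35 q6 -0.17
turn rad -0.005
```

```bash
python3 -m handwheel '[[-1,-1,-1.1,0,0],[-1,-2.5,-3,0,0],[-1,-2.5,-3,0,0],[-1,-1.4,-1.5,0,0],[-1,0,0,0,0],[-1,0,0,0,0],[-1,0,0,0,0]]';  python3 - <<'E'
from h import *
todo(472.6,105.7,15,30)
im2=viewer.read_camera("scene")
cv2.imwrite("pics/p8.png",cv2.resize(im2[195:265,260:350],None,fx=8,fy=8,interpolation=cv2.INTER_CUBIC)[:,:,::-1])
c=viewer.camera_info('scene'); M=R.from_rotvec(c['rotation']).as_matrix().T
def proj(p):
  q=M@(np.array(p)-c['position']); return np.array([c['fx']*q[0]/q[2]+c['cx'],c['fy']*q[1]/q[2]+c['cy']])
a=np.linspace(0,6.28,60); p=manip.read_state()["tool_pos"]
for z in (p[2]-11.5,p[2]+26.5):
    P=np.array([proj((p[0]+33*np.cos(t),p[1]+33*np.sin(t),z)) for t in a]); print(z,"crop u",(P[:,0].min()-260)*8,(P[:,0].max()-260)*8,"v",(P[:,1].min()-195)*8,(P[:,1].max()-195)*8)
E
```

```text
clock: 21.1
tool_pos: [472.3, 106.1, 100.2]
tcp_rot: [-1.577, -2.717, 0.0]
contact_force: [0.3, 0.1, -1.3]
gripper_width: 0.756
finger_force: 66.4
pos [472.3 106.1 100.2] closing line deg 29.7 tilt [-0.001  0.    -1.   ] shift cm [-0.05  0.01  8.52] F [ 0.3  0.1 -1.3] 66.39575838809833 0.756 21.1 q6 -0.35
turn rad -0.005
88.82417177761549 crop u 203.7580966303235 433.41391147674767 v 165.1395716307013 320.81210498967494
126.82417177761549 crop u 203.5709921503253 439.414722877083 v 65.91697162353262 220.45548259447742
```

View pics/p8.png

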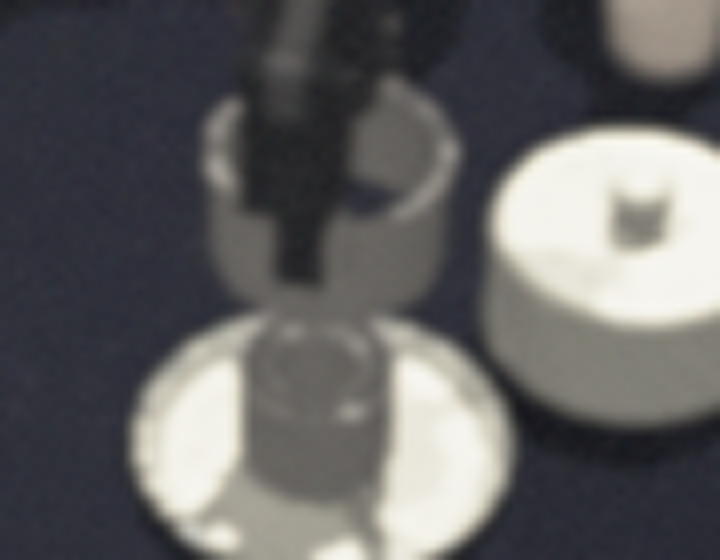

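The held ring's bottom spans crop u 212–445, against a predicted 204–433, so it is about 2.5 mm off along tool −x. The nested pair below is centred at 317. I'll correct by +0.25 cm and lower.

```bash
python3 -m handwheel '[[-1,0.25,0,1,0],[-1,0,0,2,0],[-1,0,0,1,0],[-1,0,0,0,0],[-1,0,0,0.5,0],[-1,0,0,0.5,0],[-1,0,0,0.5,0],[-1,0,0,0,0]]';python3 -m handwheel '[[-1,0,0,0.5,0],[-1,0,0,0.5,0],[-1,0,0,0.5,0],[-1,0,0,0.5,0],[-1,0,0,0.4,0],[-1,0,0,0,0],[-1,0,0,0,0]]'
```

```text
clock: 21.95
tool_pos: [470.7, 107.8, 45.1]
tcp_rot: [-1.577, -2.716, 0.001]
contact_force: [-0.5, 0.5, -0.7]
gripper_width: 0.754
finger_force: 66.4
clock: 22.65
tool_pos: [471.0, 107.9, 21.4]
tcp_rot: [-1.577, -2.717, 0.0]
contact_force: [0.4, -0.6, -0.4]
gripper_width: 0.755
finger_force: 66.4
```

```bash
python3 -m handwheel '[[-1,0,0,0.25,0],[-1,0,0,0.1,0],[-1,0,0,0,0],[-1,0,0,0,0]]'
```

```text
clock: 23.05
tool_pos: [471.2, 107.9, 18.1]
tcp_rot: [1.577, 2.717, 0.0]
contact_force: [-0.5, 0.1, -0.6]
gripper_width: 0.754
finger_force: 66.4
```

```bash
python3 -m handwheel '[[-1,0,0,0.15,0],[-1,0,0,0,0],[-1,0,0,0,0]]';python3 -m handwheel '[[-1,0,0,0.12,0],[-1,0,0,0,0],[-1,0,0,0,0]]'
```

```text
clock: 23.35
tool_pos: [471.1, 108.0, 16.6]
tcp_rot: [-1.577, -2.717, 0.0]
contact_force: [-0.5, -0.0, -0.9]
gripper_width: 0.753
finger_force: 66.4
clock: 23.65
tool_pos: [471.3, 108.0, 15.5]
tcp_rot: [1.577, 2.717, 0.0]
contact_force: [-0.8, -1.3, 0.5]
gripper_width: 0.753
finger_force: 66.5
```

```bash
python3 -m handwheel '[[-1,0,0,0.1,0],[-1,0,0,0,0],[-1,0,0,0,0]]';python3 -m handwheel '[[1,0,0,0,0],[1,0,0,0,0],[1,0,0,0,0],[1,0,0,0,0],[1,0,0,0,0],[1,0,0,-1,0],[1,0,0,-3,0],[1,0,0,-4,0],[1,0,0,-3,0],[1,0,0,0,0],[1,0,0,0,0]]';  python3 - <<'E'
from h import *
todo(585,74,140,30)
E
```

```text
clock: 23.95
tool_pos: [471.4, 108.0, 15.5]
tcp_rot: [1.577, 2.717, 0.0]
contact_force: [-3.4, -0.4, 8.8]
gripper_width: 0.759
finger_force: 67.5
clock: 25.05
tool_pos: [472.0, 108.1, 125.9]
tcp_rot: [1.576, 2.715, 0.003]
contact_force: [-0.4, 0.5, -0.5]
gripper_width: 0.999
finger_force: 0.0
pos [472.  108.1 125.9] closing line deg 29.7 tilt [ 0.003  0.001 -1.   ] shift cm [-8.57  8.12 -1.38] F [-0.4  0.5 -0.5] 0.0 0.999 25.05 q6 -0.35
turn rad -0.005
```

```bash
python3 -m handwheel '[[1,-1.5,-0.8,-0.5,0],[1,-3,-1.7,0,0],[1,-3,-1.7,0,0],[1,-3,-1.7,0,0],[1,-3,-1.7,0,0],[1,-3,-1.7,0,0],[1,-2.5,-1.6,0,0],[1,-0.8,-0.5,0,0],[1,0,0,0,0],[1,0,0,0,0]]';  python3 - <<'E'
from h import *
todo(585,74,140,30)
im=viewer.read_camera("top"); im2=viewer.read_camera("scene")
cv2.imwrite("pics/top9.png",im[:,:,::-1]);cv2.imwrite("pics/scene9.png",im2[:,:,::-1])
a=cv2.resize(im[160:260,280:380],(400,400),interpolation=cv2.INTER_CUBIC); b=cv2.resize(im2[200:300,260:360],(400,400),interpolation=cv2.INTER_CUBIC)
cv2.imwrite("pics/p9.png",np.hstack([a,b])[:,:,::-1])
A=cv2.imread("pics/top9.png");B=cv2.imread("pics/scene9.png")
u,w=blob(A,(323,231),90); v,x=blob(B,(300,250),90); print("base",u,w,v,x)
u,w=blob(A,(335,189),90); v,x=blob(B,(338.6,228.5),90); print("cover",u,w,v,x,plane("top",u,22),plane("scene",v,22))
E
```

```text
clock: 26.05
tool_pos: [469.6, -119.7, 128.4]
tcp_rot: [-1.577, -2.715, -0.0]
contact_force: [0.6, 1.4, 0.1]
gripper_width: 1.003
finger_force: 0.0
pos [ 469.6 -119.7  128.4] closing line deg 29.7 tilt [-0.002  0.001 -1.   ] shift cm [11.1  19.62 -1.15] F [0.6 1.4 0.1] 0.0 1.003 26.05 q6 -0.82
turn rad -0.005
base [323.02294828 231.33457361] [43. 43.] [299.6999106  249.29842064] [48.5 39. ]
cover [334.8095049  189.37890699] [35.75 35.5 ] [338.61934548 228.46800418] [38.25 37.25] [584.72054067  74.4896651   22.        ] [584.81903517  73.16819594  22.        ]
```

View pics/p9.png

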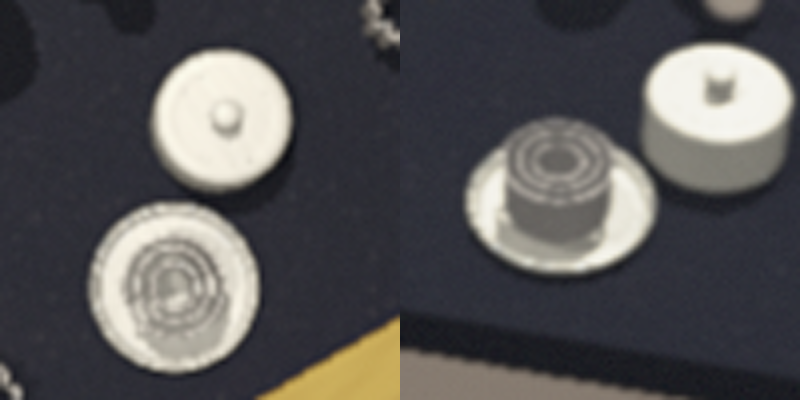

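All three rings are nested concentrically and upright. The large rim is centred at about (323,231) in the top view and (299.5,240.7) in the scene view. The cover is unmoved, so its knob is next.

```bash
python3 -m handwheel '[[1,0.8,1.4,0,0],[1,1.7,3,0,0],[1,1.7,3,0,0],[1,1.7,3,0,0],[1,1.7,3,0,0],[1,1.7,3,0,0],[1,1.4,2.5,0,0],[1,0.4,0.7,0,0],[1,0,0,0,0],[1,0,0,0,0],[1,0,0,0,0]]';  python3 - <<'E'
from h import *
print(plane('top',(323.0,231.1),42),plane('scene',(299.5,240.7),42),plane('top',(337,189.2),62),plane('scene',(340,218.2),62))
todo(584.8,73.9,48,30)
E
```

```text
clock: 27.25
tool_pos: [584.6, 72.3, 129.2]
tcp_rot: [-1.578, -2.716, 0.001]
contact_force: [-0.6, -1.2, -0.6]
gripper_width: 0.999
finger_force: 0.0
[470.59145745 108.49191686  42.        ] [469.99880124 103.76722075  42.        ] [579.66541772  72.91885806  62.        ] [580.01175601  69.4462896   62.        ]
pos [584.6  72.3 129.2] closing line deg 29.7 tilt [-0.001 -0.    -1.   ] shift cm [0.13 0.1  8.12] F [-0.6 -1.2 -0.6] 0.0 0.999 27.25 q6 -0.44
turn rad -0.005
```

```bash
python3 - <<'E'
from h import *
A=cv2.imread("pics/top9.png");B=cv2.imread("pics/scene9.png")
a=cv2.resize(A[165:215,310:360],(600,600),interpolation=cv2.INTER_CUBIC)[:,:,:]; b=cv2.resize(B[205:255,313:363],(600,600),interpolation=cv2.INTER_CUBIC)
cv2.imwrite("pics/p10.png",cv2.resize(np.hstack([a,b]),(800,400)))
for n,S in (("top",8),("scene",8)):
  c=viewer.camera_info(n); M=R.from_rotvec(c['rotation']).as_matrix().T; o=(310,165) if n=="top" else (313,205)
  for P in ((584.8,73.9,44),(584.8,73.9,62),(574.8,73.9,62),(584.8,83.9,62)):
    q=M@(np.array(P)-c['position']); u=c['fx']*q[0]/q[2]+c['cx'];v=c['fy']*q[1]/q[2]+c['cy']; print(n,P,((u+.5-o[0])*S+(0 if n=="top" else 400)).round(),((v+.5-o[1])*S).round())
E
```

```text
top (584.8, 73.9, 44) 211.0 190.0
top (584.8, 73.9, 62) 217.0 182.0
top (574.8, 73.9, 62) 217.0 212.0
top (584.8, 83.9, 62) 186.0 182.0
scene (584.8, 73.9, 44) 613.0 139.0
scene (584.8, 73.9, 62) 618.0 95.0
scene (574.8, 73.9, 62) 598.0 111.0
scene (584.8, 83.9, 62) 592.0 81.0
```

View pics/p10.png

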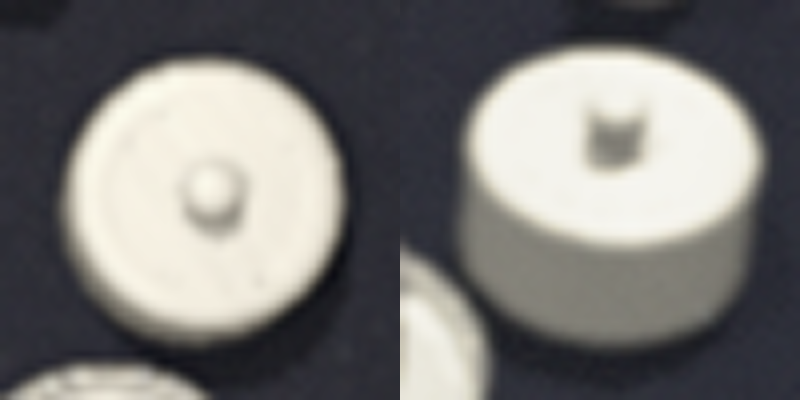

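The zoom puts the knob's top face at (217,185), where I predicted (217,182). That confirms the cover centre at about (584.3,73.9).

```bash
python3 -m handwheel '[[1,0.15,0.05,1.5,0],[1,0,0,2.5,0],[1,0,0,2,0],[1,0,0,1,0],[1,0,0,0.8,0],[1,0,0,0,0],[1,0,0,0,0],[1,0,0,0,0]]';  python3 - <<'E'
from h import *
todo(584.4,73.9,48,30)
E
```

```text
clock: 28.05
tool_pos: [586.2, 74.7, 52.5]
tcp_rot: [1.576, 2.716, 0.002]
contact_force: [0.1, -0.6, 0.9]
gripper_width: 0.997
finger_force: 0.0
pos [586.2  74.7  52.5] closing line deg 29.7 tilt [ 0.002  0.    -1.   ] shift cm [ 0.02 -0.19  0.45] F [ 0.1 -0.6  0.9] 0.0 0.997 28.05 q6 -0.43
turn rad -0.005
```

```bash
python3 -m handwheel '[[1,0,-0.15,0.3,0],[1,0,0,0,0],[-1,0,0,0,0],[-1,0,0,0,0],[-1,0,0,0,0],[-1,0,0,0,0],[-1,0,0,0,0],[-1,0,0,0,0],[-1,0,0,0,0],[-1,0,0,0,0]]'
```

```text
clock: 29.05
tool_pos: [584.2, 73.9, 48.7]
tcp_rot: [1.577, 2.717, 0.001]
contact_force: [0.1, 1.0, 1.7]
gripper_width: 0.201
finger_force: 58.7
```

```bash
python3 -m handwheel '[[-1,0,0,-1,0],[-1,0,0,-2,0],[-1,0,0,-2,0],[-1,0,0,-2,0],[-1,0,0,-1,0],[-1,0,0,0,0],[-1,0,0,0,0]]';  python3 - <<'E'
from h import *
todo(471.2,106,130,30)
im=viewer.read_camera("scene")
cv2.imwrite("pics/p11.png",cv2.resize(im[150:270,270:400],None,fx=4.5,fy=4.5,interpolation=cv2.INTER_CUBIC)[:,:,::-1])
E
```

```text
clock: 29.75
tool_pos: [583.4, 73.8, 127.9]
tcp_rot: [-1.577, -2.717, 0.001]
contact_force: [-0.4, 0.2, -0.9]
gripper_width: 0.201
finger_force: 58.6
pos [583.4  73.8 127.9] closing line deg 29.7 tilt [-0.001 -0.    -1.   ] shift cm [ 8.36 -8.15 -0.2 ] F [-0.4  0.2 -0.9] 58.64824891090393 0.201 29.75 q6 -0.44
turn rad -0.005
```

View pics/p11.png

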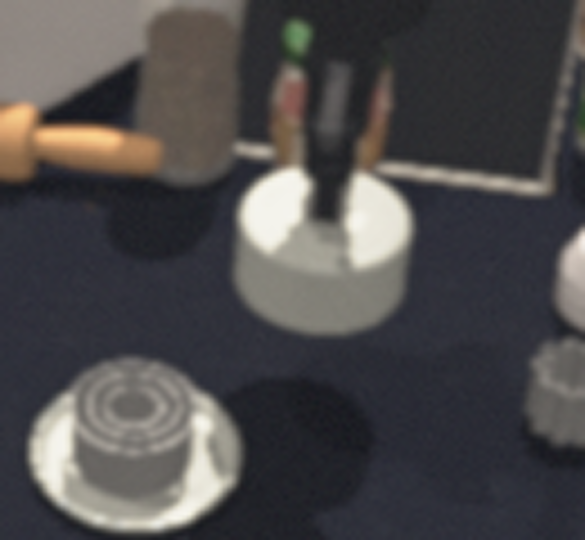

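The cover hangs level from its knob at crop (325,245). The nest on the base is undisturbed at (133,405).

```bash
python3 -m handwheel '[[-1,0.8,-0.8,0,0],[-1,2,-2,0,0],[-1,2,-2,0,0],[-1,2,-2,0,0],[-1,1.1,-1,0,0],[-1,0.4,-0.3,0,0],[-1,0,0,0,0],[-1,0,0,0,0],[-1,0,0,0,0]]';  python3 - <<'E'
from h import *
todo(471.4,105,53,30)
im=viewer.read_camera("scene")
cv2.imwrite("pics/p12.png",cv2.resize(im[170:280,240:360],None,fx=5,fy=5,interpolation=cv2.INTER_CUBIC)[:,:,::-1])
c=viewer.camera_info('scene'); M=R.from_rotvec(c['rotation']).as_matrix().T
p=manip.read_state()["tool_pos"]; a=np.linspace(0,6.28,90)
for z in (p[2]-48.7,p[2]-4.7):
    P=np.array([p[:2].tolist()+[z]]*90)+44.5*np.c_[np.cos(a),np.sin(a),0*a]; q=(P-c['position'])@M.T
    u=c['fx']*q[:,0]/q[:,2]+c['cx'];v=c['fy']*q[:,1]/q[:,2]+c['cy']; print(z,(u.min()+.5-240)*5,(u.max()+.5-240)*5,(v.min()+.5-170)*5,(v.max()+.5-170)*5)
E
```

```text
clock: 30.7
tool_pos: [473.6, 105.7, 128.7]
tcp_rot: [1.577, 2.716, 0.001]
contact_force: [0.0, -0.1, -2.0]
gripper_width: 0.201
finger_force: 58.7
pos [473.6 105.7 128.7] closing line deg 29.7 tilt [ 0.001  0.    -1.   ] shift cm [ 0.05 -0.23  7.57] F [ 0.  -0.1 -2. ] 58.73840153217316 0.201 30.7 q6 -0.35
turn rad -0.005
79.8763274260239 207.4345074629295 399.8212196238987 228.64106820536875 360.1233807013723
123.8763274260239 206.60181633504266 404.99064929304836 157.5701199927353 287.99905397846555
```

View pics/p12.png

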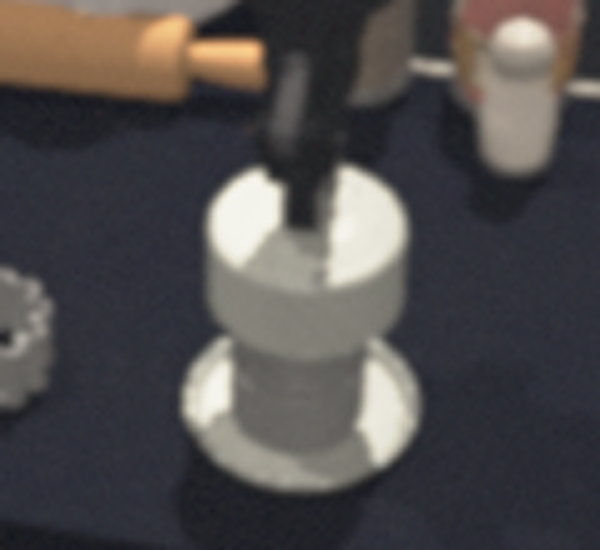

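The held cover spans crop u 207–408 and I predicted 207–405, so its centre matches to under 1 mm. I'll make a small correction and lower in stages.

```bash
python3 -m handwheel '[[-1,0.1,-0.2,0.5,0],[-1,0,0,1,0],[-1,0,0,1,0],[-1,0,0,0.5,0],[-1,0,0,0,0],[-1,0,0,0,0],[-1,0,0,0,0]]'; python3 -c "
from h import *
todo(471.4,105,53,30)"
```

```text
clock: 31.45
tool_pos: [470.5, 105.7, 98.7]
tcp_rot: [1.577, 2.717, 0.001]
contact_force: [0.5, 0.1, -1.3]
gripper_width: 0.206
finger_force: 58.7
pos [470.5 105.7  98.7] closing line deg 29.7 tilt [ 0.001  0.    -1.   ] shift cm [-0.11  0.04  4.57] F [ 0.5  0.1 -1.3] 58.74185085296631 0.206 31.45 q6 -0.35
turn rad -0.005
```

Mouth is at z≈50, just above the nest.

```bash
python3 -m handwheel '[[-1,-0.08,0.04,0.3,0],[-1,0,0,0.4,0],[-1,0,0,0.4,0],[-1,0,0,0.4,0],[-1,0,0,0,0],[-1,0,0,0,0]]'; python3 -m handwheel '[[-1,0,0,0.4,0],[-1,0,0,0.4,0],[-1,0,0,0.4,0],[-1,0,0,0.4,0],[-1,0,0,0.4,0],[-1,0,0,0,0],[-1,0,0,0,0]]';python3 -c "
from h import *
todo(471.4,105,53,30)"
```

```text
clock: 32.05
tool_pos: [470.7, 105.1, 83.1]
tcp_rot: [-1.577, -2.717, 0.001]
contact_force: [0.3, -0.5, -0.7]
gripper_width: 0.198
finger_force: 58.7
clock: 32.75
tool_pos: [470.7, 105.1, 63.2]
tcp_rot: [-1.577, -2.717, 0.0]
contact_force: [-0.3, 0.0, -1.2]
gripper_width: 0.203
finger_force: 58.7
pos [470.7 105.1  63.2] closing line deg 29.7 tilt [-0. -0. -1.] shift cm [-0.04  0.05  1.02] F [-0.3  0.  -1.2] 58.74173283576965 0.203 32.75 q6 -0.35
turn rad -0.005
```

```bash
python3 -m handwheel '[[-1,0,0.05,0.2,0],[-1,0,0,0.2,0],[-1,0,0,0.2,0],[-1,0,0,0,0],[-1,0,0,0,0]]'; python3 -m handwheel '[[-1,0,0,0.15,0],[-1,0,0,0.1,0],[-1,0,0,0,0],[-1,0,0,0,0]]';
```

```text
clock: 33.25
tool_pos: [471.2, 105.4, 57.3]
tcp_rot: [-1.577, -2.717, 0.0]
contact_force: [-0.3, -0.3, -1.1]
gripper_width: 0.199
finger_force: 58.7
clock: 33.65
tool_pos: [471.3, 105.4, 54.9]
tcp_rot: [-1.577, -2.717, 0.0]
contact_force: [-0.5, 0.7, -1.2]
gripper_width: 0.199
finger_force: 58.7
```

```bash
python3 -m handwheel '[[-1,0,0,0.15,0],[-1,0,0,0,0],[-1,0,0,0,0]]'; python3 -m handwheel '[[-1,0,0,0.1,0],[-1,0,0,0,0],[-1,0,0,0,0]]';python3 -m handwheel '[[-1,0,0,0.05,0],[-1,0,0,0,0],[-1,0,0,0,0]]'
```

```text
clock: 33.95
tool_pos: [471.3, 105.4, 53.3]
tcp_rot: [-1.577, -2.717, 0.0]
contact_force: [0.1, 0.1, -1.1]
gripper_width: 0.203
finger_force: 58.7
clock: 34.25
tool_pos: [471.5, 105.5, 52.7]
tcp_rot: [1.577, 2.717, 0.0]
contact_force: [-0.4, 0.8, 1.9]
gripper_width: 0.207
finger_force: 59.1
clock: 34.55
tool_pos: [471.5, 105.4, 52.6]
tcp_rot: [1.577, 2.717, 0.0]
contact_force: [-2.3, -0.7, 5.5]
gripper_width: 0.199
finger_force: 59.5
```

The cover made contact at z≈52.6, which is the 48.7 grasp height plus the 4 mm floor, so it is seated. I'll release and retreat.

```bash
python3 -m handwheel '[[1,0,0,0,0],[1,0,0,0,0],[1,0,0,0,0],[1,0,0,0,0],[1,0,0,0,0],[1,0,0,0,0],[1,0,0,-1,0],[1,0,0,-3,0],[1,0,0,-3,0],[1,0,0,-1,0],[1,0,0,0,0]]'; python3 -m handwheel '[[1,-1.5,-0.8,0,0],[1,-3,-1.7,0,0],[1,-3,-1.7,0,0],[1,-3,-1.7,0,0],[1,-3,-1.7,0,0],[1,-3,-1.7,0,0],[1,-2.5,-1.6,0,0],[1,-0.8,-0.5,0,0],[1,0,0,0,0],[1,0,0,0,0]]'; python3 - <<'E'
from h import *
im=viewer.read_camera("top"); im2=viewer.read_camera("scene")
cv2.imwrite("pics/top13.png",im[:,:,::-1]);cv2.imwrite("pics/scene13.png",im2[:,:,::-1])
a=im[150:290,210:395]; b=im2[180:290,200:420]
a=cv2.resize(a,(396,300),interpolation=cv2.INTER_CUBIC); b=cv2.resize(b,(404,300)[:2],interpolation=cv2.INTER_CUBIC)
cv2.imwrite("pics/p13.png",np.hstack([a,b])[:,:,::-1])
A=im[:,:,::-1];B=im2[:,:,::-1]
for k,t,s in (("flL",(273,262),(236,239)),("flS",(381,162),(398,237)),("sugar",(187,288),(158,206))):
  for f in (lambda:blob(A,t,90),lambda:blob(B,s,90)):
    print(k,f()[0].round(1))
E
```

```text
clock: 35.65
tool_pos: [473.2, 105.7, 134.3]
tcp_rot: [1.575, 2.714, 0.005]
contact_force: [0.2, -0.1, -0.2]
gripper_width: 1.002
finger_force: 0.0
clock: 36.65
tool_pos: [469.9, -122.2, 130.9]
tcp_rot: [-1.577, -2.715, -0.0]
contact_force: [0.3, 0.7, -0.4]
gripper_width: 1.0
finger_force: 0.0
flL [272.7 261.7]
flL [236.4 236.7]
flS [380.2 161.6]
flS [408.9 205.1]
sugar [186.4 287.2]
sugar [158.8 205.4]
```

View pics/p13.png

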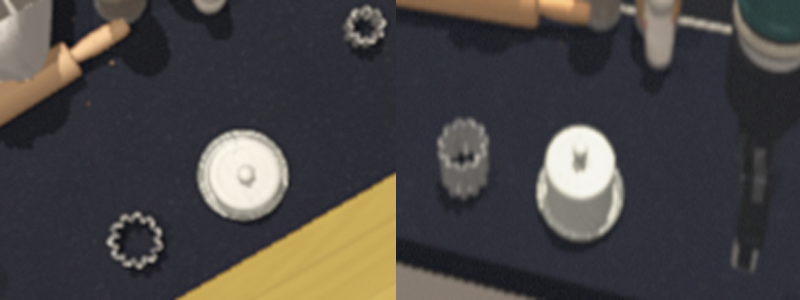

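The cover sits level inside the base's rim, at crop (243,175) in the top view and (580,180) in the scene view. The fluted cutters and sugar haven't moved. The one different reading, for the small fluted cutter in the scene view, comes from the gripper blocking the camera. I'll hand the job in.

```bash
python3 -c "
from rig import ticket
print(ticket.close_job())"
```

```text
the job is handed in; nothing more can be done
None
```

The job is handed in: the three plain cutters stand nested on the case base with the cover seated flat inside the rim, the last pictures show the fluted cutters and sugar canister unmoved, and it took about 37 s of the 102 s allowed.

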